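# Start the vibrating table from its switch board

### The arm

A 6-joint arm with a two-finger parallel gripper is mounted at the origin on the work surface. World frame = base frame: x ahead of the robot, y to its left, z up, the work surface at z = 0. Lengths are in mm, angles in rad, forces in N, time in s.
With the tool pointing down it reaches from about 350 to 875 mm from the base axis. Payload 4.2 kg.
Tool frame: the origin (TCP) lies between the finger pads; the fingertips stand 8 mm ahead of it and the grasp point (between the pads) lies 11 mm behind it (robot.tip_extent is the distance from the TCP to the fingertips, in mm); z points along the fingers, y is the line along which they close (so a half turn about z gives the same grasp; the last joint's range is limited). The gripper opens to 85 mm and grips with 20 to 120 N. Pads are 22 mm wide; open, the fingers measure 114 mm over their backs; the gripper's body (76 mm by 85 mm) begins 54 mm behind the grasp point. The pads swing forward as they close: fully open they stand 13 mm farther back than shut.
Start: joints at [0.259, 0.385, 0.008, 0, -1.194, -0.259], TCP at [624.979, 0.025, 219.012] pointing down, gripper open.
Joint ranges: [-3.14, 3.14], [-1.21, 2.06], [-1.07, 1.41], [-3.16, 2.05], [-2.99, -0.16], [-3.1, 3.1]. Speed limits (rad/s): [2.79, 2.79, 3.14, 3.14, 3.14, 3.14].

### API

Orientations are given as a 3x3 rotation matrix whose columns are the frame's x, y, z axes.
In Python, from bench import robot gives the robot as it stands.
- The arm moves only by the tool servo_tool, never from a script. Its argument "rows" is a list of rows, each a list of 3 entries, a list of its own where there are three numbers: the shift along the tool's x, y, z in mm, then the turn, a rotation vector about the tool's x, y, z in rad, then the finger opening in mm, from 0 to 85.4. In form: [[[x, y, z], [rx, ry, rz], claw], ...]. A call has 1 to 10 rows; each row is the pose to reach, as a shift and turn from the pose commanded when the call began, along the tool's axes at that moment; what a row does not reach only later rows make up. A row lasts 1/10 s, in which the tool goes at most 50 mm and 8.59 degrees, less where a joint would pass 70% of its speed; a pose out of reach is approached as far as the arm can. A call with a gripper value outside its range is refused whole. The fingers move at their own pace and stop on an object; "newtons" is the grip in N (left out, the last holds). Time passes only in rows, so rows that repeat a pose let the fingers close. It gives the time, the measured TCP pose, the force, the opening and the grip force at its end, in the units of the state.
- robot.get_state(): the state, without advancing time (a new reading comes with each control period).
- robot.capture(name): name is "scene" or "side" or "wrist"; returns (picture, depth): 384x512x3 uint8, red, green, blue; 384x512 float32, mm along the optical axis (not along the pixel's ray), 0 where there is no reading.
- robot.camera_info(name): a dict with "vertical_fov" (degrees; the focal length in pixels is half the picture's height over the tangent of half this angle, whatever the lens; pixels are square), "cx", "cy" (the principal point, pixels), "pose" (4x4, takes a point from camera to world coordinates); the wrist camera has in their place "hand_eye" (4x4, takes a point from camera to tool coordinates, whose origin is the TCP and whose axes are the flange's). Camera axes: x right, y up, looking along -z (the intrinsics and any distortion apply to the point x, -y, -z); pixel columns grow to the right and rows downward; lengths in mm; the calibration is good to about 2 mm. A picture is of the moment at which its call begins: read the wrist's pose just before it. camera_info takes no time and is no camera call.
- robot.hand_in(): hands the job in; it is judged then, once.
The state is a dict: "clock": time; "q": joint angles; "joint_velocities": joint speeds; "joint_torque": joint torques, N m; "tool_pos": TCP position; "orientation": TCP orientation; "contact_force": force on the tool from outside, world axes, zero at the start; "ft_torque": the same for the moment, N m; "grip_width": finger opening in mm; "grip_force": force on a finger pad.
Only numpy, scipy, OpenCV 4.12 (cv2) and the standard library are available. Lean on these libraries where they do the work, as an engineer would, in place of code of your own. Each camera call takes 0.05 s, during which the arm holds its last target. There are 200 camera calls.

### The job

Start the vibrating table beside the casting bench's switch board. Push the raised end of the wide rocker (mains) fully down, then the raised end of the narrow rocker (table), then press the small round button (run) fully down and keep it held down: the program finishes while still holding it. Keep to this order, do not press the big mushroom-headed stop button, and do not lift or shift the cup, the spray can or the tub.

Things in the scene. Friction and masses are not known exactly. Their poses are not given: they have to be found in the camera images.
- board: fixed plywood switch board lying on the table, 130 mm along its x, 330 mm along its y, 12 mm thick; origin at the centre of its underside, x away from the robot (yawed up to 0.35 rad). Four controls stand in a row along its y, on its middle line, 80 mm apart, in any order; they share its yaw. The vibrating table (152 mm high with its mould) stands over 60 mm clear of its right end
- wide_press (a point): press point of the wide rocker: on the top face of the raised far end, 22 mm from the tilting line, in the middle of the width; it moves with the paddle (10 mm lower when fully over)
- wide_base: fixed black housing of the wide rocker, at most 22 mm high; origin at the centre of its underside, on the board's top. Its paddle is 54 mm wide along board y and 64 mm long along board x, and tilts about a line along y through the middle of its top face, 30 mm above this origin; a raised end stands 37 mm, a lowered end 23 mm above the board's top
- wide (a joint): wide rocker (mains): tilt of its light grey paddle, in rad. 0 to 0.05 at the start: off, far end (board +x, the end with three thin dark ribs) raised; 0.44: fully over, far end down. It stays where it is left; about 2.5 N down at its press point moves it
- narrow_press (a point): press point of the narrow rocker: on the top face of the raised far end, 22 mm from the tilting line, in the middle of the width; it moves with the paddle (10 mm lower when fully over)
- narrow_base: fixed black housing of the narrow rocker, at most 22 mm high; origin at the centre of its underside, on the board's top. Its paddle is 26 mm wide along board y and 64 mm long along board x, and tilts about a line along y through the middle of its top face, 30 mm above this origin; a raised end stands 37 mm, a lowered end 23 mm above the board's top
- narrow (a joint): narrow rocker (table): tilt of its light grey paddle, in rad. 0 to 0.05 at the start: off, far end (board +x, the end with three thin dark ribs) raised; 0.44: fully over, far end down. It stays where it is left; about 2.5 N down at its press point moves it
- start_top (a point): centre of the top face of the small plain round light grey button (run), 32 mm across, in a round black housing 48 mm across and 12 mm high; the face stands 24 mm above the board's top when released, and goes down with the button
- start (a joint): travel of the small round button, in m: 0 released, 0.008 fully down; it springs back (1.5 N to start, 5 N fully down)
- stop_top (a point): centre of the top of the light grey mushroom-headed stop button, head 52 mm across, top 40 mm above the board's top; leave it alone
- stop (a joint): travel of the stop button, in m: 0 released, 0.007 fully down; springs back (2.4 N to start, 8 N fully down)
- cup: loose plaster-filled paper cup beyond the board, 68 mm across, 71 mm high; origin at the centre of its underside; leave alone
- can: loose spray can to the left of the board, 52 mm across, 170 mm high; origin at the centre of its underside; leave alone
- tub: loose open white plastic tub beyond the board on the left, 110 mm across, 100 mm high; origin at the centre of its underside; leave alone

How it is judged:
By the outcome, as a careful person would: the job done as asked, in the order asked, and still so for the second after the job is handed in, while the arm keeps its last pose, push and grip.
It also fails if it takes over 38 s, if anything falls off the work surface, if the arm or the gripper's body presses on something with over 40 N, if the wrist force passes 120 N, or if a joint passes its speed limit or range.

## Working session

There is one attempt and no reset: what is moved stays moved. The work goes in short steps, Python scripts to look and compute and a tool call to move; the robot and the scene stay as the last step left them, time stands still between calls to the robot, and variables do not carry over. Pictures are saved under pics/ and viewed, at most 10 in all, crops included, and the job is handed in when it is done.

Besides the shell and the picture viewer there is one more tool, called after "Emit:" as name(argument=value, ...) on one line, values as JSON. servo_tool: Moves the arm, as the interface text tells. Its arguments: {"type":"object","properties":{"rows":{"type":"array","items":{"type":"array"}},"newtons":{"type":"number"}},"required":["rows"]}

```bash
mkdir -p pics; python3 - <<'E'
from bench import robot
import cv2,numpy as np
s=robot.get_state();print(s['clock'],s['tool_pos'],s['orientation'],s['contact_force'],s['grip_width'])
for n in("scene","wrist"):
    p,d=robot.capture(n);i=robot.camera_info(n);print(n,i)
    cv2.imwrite(f'pics/{n}0.png',p[:,:,::-1]);np.save(f'{n}0.npy',d)
a=cv2.imread('pics/scene0.png');b=cv2.imread('pics/wrist0.png')
cv2.imwrite('pics/both0.png',np.vstack([a,b])[:, :])
E
```

```text
0.0 [6.24395320e+02 3.76579497e-03 2.17919529e+02] [[-2.48645777e-04 -9.99997597e-01 -2.17822577e-03]
 [-9.99999965e-01  2.48848303e-04 -9.27067699e-05]
 [ 9.32485949e-05  2.17820264e-03 -9.99997623e-01]] [ 1.16802225 -0.2454082  -0.47373803] 85.59908209318958
scene {'vertical_fov': 54.459177049558484, 'cx': 255.80020012678958, 'cy': 195.32837910405584, 'pose': array([[-8.00810543e-01, -4.64446191e-01,  3.78143108e-01,
         9.00735468e+02],
       [ 5.98916450e-01, -6.19691326e-01,  5.07229481e-01,
         4.21017961e+02],
       [-1.24879636e-03,  6.32670844e-01,  7.74419811e-01,
         5.92676082e+02],
       [ 0.00000000e+00,  0.00000000e+00,  0.00000000e+00,
         1.00000000e+00]])}
wrist {'vertical_fov': 69.35348910855984, 'cx': 254.19837420857104, 'cy': 192.26101443729732, 'hand_eye': array([[ 1.28420948e-04,  9.50597713e-01,  3.10425469e-01,
         7.95940086e+01],
       [ 9.99998851e-01,  3.46772619e-04, -1.47559432e-03,
        -2.48362870e-02],
       [-1.51034364e-03,  3.10425302e-01, -9.50596576e-01,
        -1.54537911e+02],
       [ 0.00000000e+00,  0.00000000e+00,  0.00000000e+00,
         1.00000000e+00]])}
```

View pics/scene0.png

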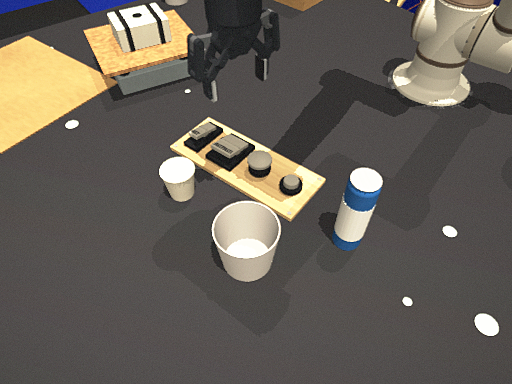

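View pics/wrist0.png

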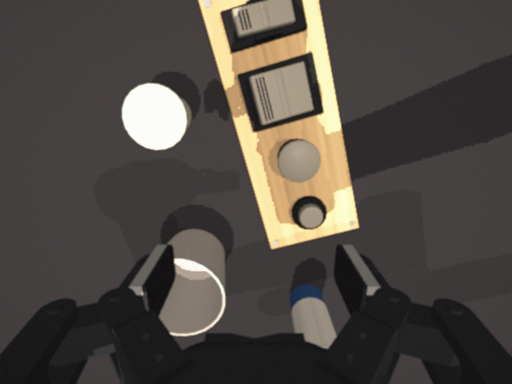

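The wrist view shows the row running from left (image bottom) to right (image top). Run is at about (310,214), the stop mushroom at (299,160), the wide rocker at (283,92) and the narrow rocker at (264,18). The ribs are on the far (image left) side. The cup and tub are beyond the board, and the can is at its left end.

```bash
cat > h.py <<'E'
import numpy as np
def K(i,h=384): return h/2/np.tan(np.radians(i['vertical_fov']/2))
def px2w(i,T,u,v,d):
    f=K(i); return (T@np.array([(u-i['cx'])/f*d,-(v-i['cy'])/f*d,-d,1]))[:3]
def w2px(i,T,p):
    f=K(i); c=np.linalg.inv(T)@np.append(p,1); return i['cx']+f*c[0]/-c[2], i['cy']-f*c[1]/-c[2]
def wristT(i,s):
    T=np.eye(4);T[:3,:3]=s['orientation'];T[:3,3]=s['tool_pos'];return T@i['hand_eye']
E
python3 - <<'E'
from bench import robot
from h import *
s=robot.get_state()
np.set_printoptions(precision=1,suppress=True)
i=robot.camera_info('wrist');T=wristT(i,s);d=np.load('wrist0.npy')
for n,u,v in [('start',311,215),('stop',299,160),('wide far',264,98),('wide mid',282,94),('wide near',301,88),('narrow far',243,21),('nar mid',264,16),('nar near',288,10),('cornL far',274,246),('cornL near',357,226),('board',270,220),('board mid',330,120),('cup',155,115),('tub rim',200,330)]:
    w=d[v-2:v+3,u-2:u+3];print(n,px2w(i,T,u,v,np.median(w[w>0]) if (w>0).any() else np.nan))
i=robot.camera_info('scene');T=i['pose'];d=np.load('scene0.npy')
for n,u,v in [('start',291,182),('stop',260,158),('wide mid',230,146),('narrow mid',203,130),('can top',366,180),('cup',177,168)]:
    w=d[v-2:v+3,u-2:u+3];print('S',n,px2w(i,T,u,v,np.median(w[w>0]) if (w>0).any() else np.nan))
E
```

```text
start [549.   62.   35.5]
stop [571.1 -14.5  51.6]
wide far [612.7 -83.4  46.6]
wide mid [592.4 -87.7  42.7]
wide near [570.7 -94.2  38.1]
narrow far [ 635.1 -158.3   46.9]
nar mid [ 613.5 -163.9   42.9]
nar near [ 588.1 -171.    36.5]
cornL far [594.6 120.9  11.7]
cornL near [476.7  89.2  11.4]
board [601.2  79.6  11.6]
board mid [527.9 -57.6  11.9]
cup [728.6 -66.1  67.7]
tub rim [691.2 190.2  97.6]
S start [552.8  71.1  36.3]
S stop [571.2  -6.4  52.2]
S wide mid [595.3 -80.3  43.6]
S narrow mid [ 614.2 -158.8   43.5]
S can top [543.2 220.3 170.3]
S cup [726.  -67.2  69.5]
```

Emit:
servo_tool(rows=[[[8, 1, 8], [0, 0, 0.13], 0], [[16, 2, 16], [0, 0, 0.26], 0], [[25, 3, 25], [0, 0, 0.39], 0], [[33, 4, 35], [0, 0, 0.52], 0], [[41, 5, 45], [0, 0, 0.65], 0], [[50, 7, 55], [0, 0, 0.78], 0], [[58, 8, 65], [0, 0, 0.91], 0], [[66, 9, 72], [0, 0, 1.04], 0], [[75, 10, 80], [0, 0, 1.17], 0], [[82, 11, 88], [0, 0, 1.3], 0]], newtons=20)

```text
clock: 1.1
tool_pos: [613.5, -82.4, 130.1]
orientation: [[-0.965, -0.262, -0.001], [-0.262, 0.965, 0.0], [0.001, 0.0, -1.0]]
contact_force: [-0.3, 0.7, -0.7]
grip_width: 0.0
grip_force: 0.0
```

Emit:
servo_tool(rows=[[[0, 0, 0], [0, 0, 0], 0], [[0, 0, 0], [0, 0, 0], 0], [[0, 0, 0], [0, 0, 0], 0]])

```text
clock: 1.4
tool_pos: [614.3, -81.7, 131.4]
orientation: [[-0.963, -0.27, 0.001], [-0.27, 0.963, -0.0], [-0.001, -0.0, -1.0]]
contact_force: [0.3, 0.1, 0.4]
grip_width: 0.1
grip_force: 0.0
```

```bash
python3 - <<'E'
from bench import robot
from h import *
import cv2
np.set_printoptions(precision=3,suppress=True)
s=robot.get_state();print(s['clock'],s['tool_pos'],s['orientation'],s['contact_force'],s['grip_width'],robot.tip_extent)
p,d=robot.capture('wrist');np.save('w1.npy',d);q=cv2.cvtColor(p,cv2.COLOR_RGB2BGR)
cv2.imwrite('pics/w1.png',q)
E
```

```text
1.4 [614.317 -81.682 131.42 ] [[-0.963 -0.27   0.001]
 [-0.27   0.963 -0.   ]
 [-0.001 -0.    -1.   ]] [0.264 0.102 0.393] 0.09926824338634638 8.0
```

View pics/w1.png

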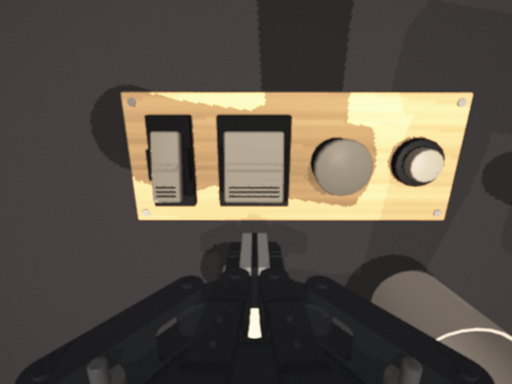

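The board now lies square in the view. The narrow paddle is at columns 151–183, the wide at 224–284, the mushroom at (342,167) and run at (427,165). The ribbed far ends are at rows 185–202, and the closed fingertips are at (254,235).

```bash
python3 - <<'E'
from bench import robot
from h import *
np.set_printoptions(precision=1,suppress=True)
s=robot.get_state();i=robot.camera_info('wrist');T=wristT(i,s);d=np.load('w1.npy')
R=s['orientation'];t=s['tool_pos']
P={}
for n,u,v in [('start',427,165),('stop',342,167),('wide far edge',254,201),('wide mid',254,166),('wide near edge',254,134),('nar far',167,200),('nar mid',167,166),('nar near',165,134),('wL',226,180),('wR',283,180),
 ('cRn',124,94),('cLn',471,94),('cRf',138,219),('cLf',444,219)]:
    w=d[v-1:v+2,u-1:u+2];p=px2w(i,T,u,v,np.median(w[w>0]) if (w>0).any() else np.nan);P[n]=p
    print(n,p,'rel tool',R.T@(p-t))
ax=P['cLn']-P['cRn'];print('yaw',np.arctan2(-ax[0],ax[1]),np.linalg.norm(ax), 'tool',np.arctan2(-R[1,0],-R[0,0]))
E
```

```text
start [547.9  64.8  35.8] rel tool [ 24.7 158.9  95.6]
stop [568.6 -15.6  51.5] rel tool [26.4 75.9 80. ]
wide far edge [620.7 -79.9  46.9] rel tool [-6.5 -0.  84.6]
wide mid [590.2 -88.4  42.2] rel tool [25.1 -0.  89.2]
wide near edge [563.7 -95.8  35.6] rel tool [52.7 -0.  95.8]
nar far [ 640.8 -156.5   47.9] rel tool [ -5.2 -79.2  83.6]
nar mid [ 611.3 -163.6   42. ] rel tool [ 25.1 -78.   89.5]
nar near [ 585.  -171.9   35.9] rel tool [ 52.7 -79.   95.6]
wL [ 609.1 -109.4   43.8] rel tool [ 12.6 -25.3  87.6]
wR [595.4 -59.6  43.1] rel tool [12.4 26.3 88.4]
cRn [ 563.5 -221.7   11.8] rel tool [  86.8 -121.1  119.6]
cLn [476.4  89.8  11.4] rel tool [ 86.8 202.3 119.9]
cRf [ 692.7 -194.7   -0.2] rel tool [ -44.9 -130.   131.7]
cLf [600.2 134.7   0.4] rel tool [-44.6 212.2 131. ]
yaw 0.27286656488392624 323.4654474266705 tool 0.272713881906233
```

Emit:
servo_tool(rows=[[[0, 0, 20], [0, 0, 0], 0], [[0, 0, 40], [0, 0, 0], 0], [[0, 0, 58], [0, 0, 0], 0], [[0, 0, 68], [0, 0, 0], 0], [[0, 0, 73], [0, 0, 0], 0], [[0, 0, 76], [0, 0, 0], 0], [[0, 0, 78], [0, 0, 0], 0], [[0, 0, 80], [0, 0, 0], 0], [[0, 0, 81], [0, 0, 0], 0], [[0, 0, 81], [0, 0, 0], 0]])

```text
clock: 2.45
tool_pos: [614.1, -82.0, 50.2]
orientation: [[-0.964, -0.267, 0.0], [-0.267, 0.964, 0.0], [-0.0, -0.0, -1.0]]
contact_force: [0.1, -0.1, -0.8]
grip_width: -0.3
grip_force: 0.0
```

Emit:
servo_tool(rows=[[[0, 0, 1.5], [0, 0, 0], 0], [[0, 0, 3], [0, 0, 0], 0], [[0, 0, 4], [0, 0, 0], 0], [[0, 0, 4], [0, 0, 0], 0]])

```text
clock: 2.85
tool_pos: [613.9, -82.0, 45.8]
orientation: [[-0.964, -0.267, -0.0], [-0.267, 0.964, -0.0], [0.0, 0.0, -1.0]]
contact_force: [-0.5, -0.3, 0.3]
grip_width: 0.0
grip_force: 0.0
```

Emit:
servo_tool(rows=[[[0, 0, 1], [0, 0, 0], 0], [[0, 0, 2], [0, 0, 0], 0], [[0, 0, 2], [0, 0, 0], 0]])

```text
clock: 3.15
tool_pos: [613.9, -82.0, 43.8]
orientation: [[-0.964, -0.267, -0.0], [-0.267, 0.964, -0.0], [0.0, 0.0, -1.0]]
contact_force: [0.4, 0.0, -0.4]
grip_width: -0.4
grip_force: 0.0
```

```bash
python3 - <<'E'
from bench import robot
import cv2,numpy as np
a=cv2.cvtColor(robot.capture('side')[0],cv2.COLOR_RGB2BGR);b=cv2.cvtColor(robot.capture('scene')[0],cv2.COLOR_RGB2BGR)
b=cv2.resize(b[90:230,130:340],None,fx=2.5,fy=2.5,interpolation=cv2.INTER_CUBIC)[:350,:]
a=cv2.resize(a,(320,240))
o=np.zeros((600,525,3),np.uint8);o[:350,:525]=b;o[355:595,:320]=a
cv2.imwrite('pics/c2.png',o);print(robot.get_state()['contact_force'])
E
```

```text
[0.53761904 0.30491587 0.35424772]
```

View pics/c2.png

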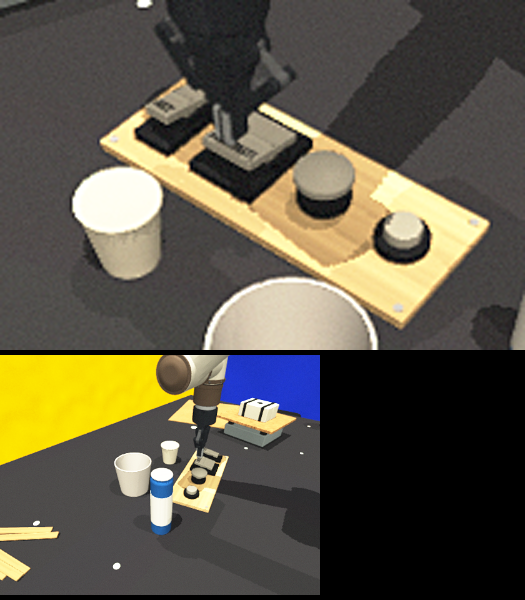

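The finger stands on the far half of the wide paddle, whose near end now looks raised. There is no stop force yet, so I keep pressing.

Emit:
servo_tool(rows=[[[0, 0, 1], [0, 0, 0], 0], [[0, 0, 2], [0, 0, 0], 0], [[0, 0, 2], [0, 0, 0], 0]])

```text
clock: 3.55
tool_pos: [613.8, -82.0, 41.8]
orientation: [[-0.964, -0.267, -0.0], [-0.267, 0.964, 0.0], [0.0, 0.0, -1.0]]
contact_force: [0.6, -0.2, -0.3]
grip_width: -0.1
grip_force: 0.0
```

```bash
python3 - <<'E'
from bench import robot
from h import *
import cv2
np.set_printoptions(precision=1,suppress=True)
s=robot.get_state();i=robot.camera_info('wrist');T=wristT(i,s)
p,d=robot.capture('wrist');np.save('w3.npy',d);cv2.imwrite('pics/w3.png',p[:,:,::-1])
print(s['joint_torque'],s['contact_force'])
for v in range(110,250,8): print(v,[px2w(i,T,u,v,d[v,u]) for u in (225,290)], R if 0 else '')
E
```

```text
[  0.  -42.9  14.7   3.3   0.    0. ] [ 0.6 -0.2 -0.3]
110 [array([ 546.7, -119.9,   10.9]), array([535.6, -79.8,  11.9])] 
118 [array([ 551.4, -118.6,   12.3]), array([540.3, -78.4,  12.2])] 
126 [array([ 555.1, -116.5,   23.8]), array([544.6, -78.4,  23.4])] 
134 [array([ 559.7, -115.3,   24.2]), array([549.1, -77. ,  23.2])] 
142 [array([ 564.6, -114.3,   23.2]), array([553.8, -75.4,  22.9])] 
150 [array([ 567. , -112.4,   35.9]), array([557.1, -75.9,  34.7])] 
158 [array([ 571.2, -111.2,   37.5]), array([561.4, -74.6,  35.9])] 
166 [array([ 575.9, -110.1,   37.2]), array([565.4, -73.7,  38.7])] 
174 [array([ 580.4, -108.9,   38. ]), array([570. , -72.2,  38.5])] 
182 [array([ 584.6, -107.7,   39.7]), array([574.4, -70.9,  39.5])] 
190 [array([ 589.3, -106.5,   39.9]), array([579.1, -69.5,  39.8])] 
198 [array([ 593.2, -105.3,   42.7]), array([583.3, -68.3,  41.5])] 
206 [array([ 597.8, -104.1,   43.2]), array([588. , -66.9,  41.9])] 
214 [array([ 603. , -102.9,   42.8]), array([593. , -65.2,  41.5])] 
222 [array([ 607.7, -101.7,   43.4]), array([597.2, -64.1,  43.6])] 
230 [array([ 612. , -100.5,   45.2]), array([602. , -62.6,  44. ])] 
238 [array([616.4, -99.3,  46.7]), array([606.3, -61.5,  46. ])] 
246 [array([621.6, -98. ,  46.7]), array([611. , -60.1,  46.8])]
```

View pics/w3.png

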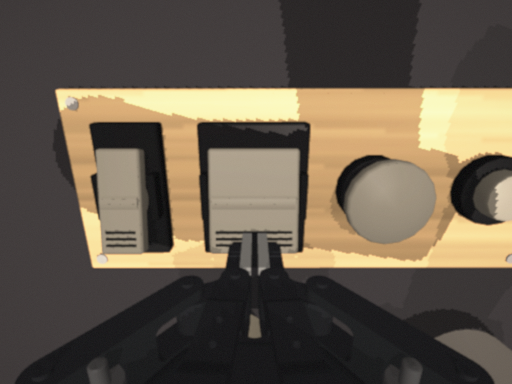

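```bash
python3 - <<'E'
from bench import robot
from h import *
np.set_printoptions(precision=1,suppress=True)
d=np.load('w3.npy')
s=robot.get_state();i=robot.camera_info('wrist');T=wristT(i,s)
for v in (226,230,234,238,244,250,260,270): print(v,[ (u,float(d[v,u].round(1)),(s['orientation'].T@(px2w(i,T,u,v,d[v,u])-s['tool_pos'])).round(1)) for u in (225,248,262)])
E
```

```text
226 [(225, 167.5, array([  8.5, -17.5,  -1.6])), (248, 165.89999389648438, array([ 9.2, -3.5, -3. ])), (262, 166.60000610351562, array([ 8.9,  4.9, -2.4]))]
230 [(225, 166.3000030517578, array([  6.8, -17.3,  -3.4])), (248, 168.0, array([ 6. , -3.6, -1.8])), (262, 167.60000610351562, array([ 6.2,  4.9, -2.2]))]
234 [(225, 166.10000610351562, array([  4.5, -17.3,  -4.3])), (248, 152.3000030517578, array([ 10.8,  -3.2, -16.8])), (262, 152.0, array([ 10.9,   4.4, -17.1]))]
238 [(225, 166.3000030517578, array([  2.2, -17.3,  -4.9])), (248, 146.89999389648438, array([ 11.2,  -3.1, -22.3])), (262, 148.39999389648438, array([ 10.6,   4.3, -21. ]))]
244 [(225, 167.3000030517578, array([ -1.7, -17.4,  -5.1])), (248, 140.8000030517578, array([ 11.2,  -3. , -28.8])), (262, 141.10000610351562, array([ 11. ,   4.1, -28.5]))]
250 [(225, 169.10000610351562, array([ -6.1, -17.6,  -4.6])), (248, 135.6999969482422, array([ 10.8,  -2.9, -34.2])), (262, 135.39999389648438, array([ 11. ,   4. , -34.5]))]
260 [(225, 211.39999389648438, array([-34.7, -22.1,  30.5])), (248, 127.0, array([ 10.9,  -2.7, -43.3])), (262, 127.19999694824219, array([ 10.8,   3.7, -43.2]))]
270 [(225, 117.69999694824219, array([ 11.9, -12.2, -52.8])), (248, 122.69999694824219, array([  9.1,  -2.6, -48.5])), (262, 121.4000015258789, array([  9.8,   3.6, -49.6]))]
```

The depth image puts the visible fingertip about 16 mm behind the TCP rather than 8 mm ahead. The tip is therefore still about 10 mm above the paddle, which has not moved. I'll lower it further and watch the force.

Emit:
servo_tool(rows=[[[0, 0, 2], [0, 0, 0], 0], [[0, 0, 4], [0, 0, 0], 0], [[0, 0, 6], [0, 0, 0], 0], [[0, 0, 8], [0, 0, 0], 0], [[0, 0, 10], [0, 0, 0], 0], [[0, 0, 12], [0, 0, 0], 0], [[0, 0, 12], [0, 0, 0], 0]])

```text
clock: 4.3
tool_pos: [614.2, -81.9, 29.9]
orientation: [[-0.964, -0.268, 0.0], [-0.268, 0.964, -0.0], [-0.0, -0.0, -1.0]]
contact_force: [-0.0, 0.4, 1.1]
grip_width: 0.2
grip_force: 0.3
```

Emit:
servo_tool(rows=[[[0, 0, 1], [0, 0, 0], 0], [[0, 0, 2], [0, 0, 0], 0], [[0, 0, 3], [0, 0, 0], 0], [[0, 0, 3], [0, 0, 0], 0]])

```text
clock: 4.7
tool_pos: [614.0, -82.0, 27.1]
orientation: [[-0.964, -0.268, 0.0], [-0.268, 0.964, -0.0], [-0.0, -0.0, -1.0]]
contact_force: [0.1, -0.1, 2.9]
grip_width: -0.3
grip_force: 1.5
```

```bash
cat > prof.py <<'E'
from bench import robot
from h import *
import sys
np.set_printoptions(precision=1,suppress=True)
s=robot.get_state();i=robot.camera_info('wrist');T=wristT(i,s)
p,d=robot.capture('wrist');np.save('w.npy',d)
print(s['clock'],s['contact_force'],s['tool_pos'])
R=s['orientation']
# paddle profile: x (tool) vs z (world) in strips of tool y
v,u=np.mgrid[60:300:2,2:510:2];D=d[v,u];f=K(i)
c=np.stack([(u-i['cx'])/f*D,-(v-i['cy'])/f*D,-D,np.ones_like(D)],-1)
W=(c@T.T)[...,:3];L=(W-s['tool_pos'])@R
for y in map(float,sys.argv[1:]):
    m=(abs(L[...,1]-y)<5)&(D>0)
    print('y',y,[(x,round(float(np.median(W[...,2][m&(abs(L[...,0]-x)<2)])),1)) for x in range(-10,60,5) if (m&(abs(L[...,0]-x)<2)).any()])
m=(abs(L[...,1])<6)&(abs(L[...,0]-11)<1.5)&(D>0)
print('tip tool z',np.percentile(L[...,2][m],[50,90,98]))
E
python3 prof.py -20 20 -79
```

```text
4.7 [ 0.1 -0.1  2.9] [614.  -82.   27.1]
y -20.0 [(-5, 36.7), (0, 37.8), (5, 80.9), (10, 90.7), (15, 40.4), (20, 41.9), (25, 42.6), (30, 42.9), (35, 43.7), (40, 44.6), (45, 45.5), (50, 46.1), (55, 41.7)]
y 20.0 [(-5, 36.6), (0, 37.6), (5, 80.0), (10, 89.1), (15, 40.6), (20, 41.7), (25, 42.6), (30, 43.0), (35, 43.5), (40, 44.6), (45, 45.5), (50, 46.5), (55, 41.7)]
y -79.0 [(-5, 47.2), (0, 46.5), (5, 45.5), (10, 44.1), (15, 43.1), (20, 42.7), (25, 42.0), (30, 40.1), (35, 39.1), (40, 37.9), (45, 37.1), (50, 36.1), (55, 23.9)]
tip tool z [-43.5 -18.3 -12.2]
```

The paddle is now tilting, with its near end up. It still needs about 1–2 mm more.

Emit:
servo_tool(rows=[[[0, 0, 0.7], [0, 0, 0], 0], [[0, 0, 1.4], [0, 0, 0], 0], [[0, 0, 2], [0, 0, 0], 0], [[0, 0, 2], [0, 0, 0], 0]])

```text
clock: 5.15
tool_pos: [613.9, -82.1, 26.1]
orientation: [[-0.963, -0.268, -0.0], [-0.268, 0.963, -0.0], [0.0, -0.0, -1.0]]
contact_force: [-1.7, 1.6, 9.7]
grip_width: -0.0
grip_force: 4.1
```

Emit:
servo_tool(rows=[[[0, 0, 0.6], [0, 0, 0], 0], [[0, 0, 0.6], [0, 0, 0], 0]])

```text
clock: 5.35
tool_pos: [614.0, -82.1, 26.0]
orientation: [[-0.963, -0.268, 0.0], [-0.268, 0.963, -0.001], [0.0, -0.001, -1.0]]
contact_force: [-2.3, 1.1, 11.7]
grip_width: -0.2
grip_force: 5.3
```

```bash
python3 prof.py -20 20 -79
```

```text
5.35 [-2.3  1.1 11.7] [614.  -82.1  26. ]
y -20.0 [(-5, 35.2), (0, 36.8), (5, 80.1), (10, 88.3), (15, 39.8), (20, 41.4), (25, 42.7), (30, 43.1), (35, 44.4), (40, 45.4), (45, 46.5), (50, 47.8), (55, 42.6)]
y 20.0 [(-5, 35.4), (0, 36.4), (5, 81.3), (10, 88.4), (15, 39.9), (20, 41.3), (25, 42.7), (30, 43.1), (35, 44.3), (40, 45.4), (45, 46.6), (50, 47.6), (55, 42.6)]
y -79.0 [(-10, 46.6), (-5, 47.1), (0, 46.5), (5, 45.5), (10, 44.2), (15, 43.2), (20, 42.6), (25, 41.7), (30, 40.0), (35, 38.8), (40, 38.4), (45, 37.0), (50, 36.0), (55, 23.8)]
tip tool z [-43.7 -19.4 -12.7]
```

The wide rocker is fully over: its slope is 0.22 and the force rose to about 12 N. Next is the narrow rocker, 79.5 mm along tool −y, with the same approach and end depth.

Emit:
servo_tool(rows=[[[0, 0, -20], [0, 0, 0], 0], [[0, 0, -38], [0, 0, 0], 0], [[0, -25, -38], [0, 0, 0], 0], [[0, -55, -38], [0, 0, 0], 0], [[0, -79, -38], [0, 0, 0], 0], [[0, -79, -38], [0, 0, 0], 0], [[0, -79, -28], [0, 0, 0], 0], [[0, -79, -20], [0, 0, 0], 0], [[0, -79, -15], [0, 0, 0], 0], [[0, -79, -15], [0, 0, 0], 0]])

```text
clock: 6.4
tool_pos: [634.1, -157.3, 37.8]
orientation: [[-0.963, -0.268, -0.003], [-0.268, 0.963, 0.0], [0.003, 0.001, -1.0]]
contact_force: [0.3, 0.3, -0.4]
grip_width: 0.3
grip_force: 0.0
```

```bash
python3 prof.py -9 9 60 100; python3 - <<'E'
from bench import robot
import cv2
cv2.imwrite('pics/w4.png',cv2.cvtColor(robot.capture('wrist')[0],cv2.COLOR_RGB2BGR))
E
```

```text
6.4 [ 0.3  0.3 -0.4] [ 634.1 -157.3   37.8]
y -9.0 [(0, 45.1), (5, 63.7), (10, 95.2), (15, 43.8), (20, 42.5), (25, 41.4), (30, 39.8), (35, 38.9), (40, 38.0), (45, 37.0), (50, 35.6), (55, 23.5)]
y 9.0 [(-10, 24.2), (-5, 23.4), (0, 24.7), (5, 65.2), (10, 91.2), (15, 44.0), (20, 42.1), (25, 40.8), (30, 39.3), (35, 38.0), (40, 37.5), (45, 36.3), (50, 35.2), (55, 23.6)]
y 60.0 [(-10, 33.8), (-5, 35.9), (0, 36.9), (5, 38.0), (10, 39.1), (15, 39.8), (20, 41.8), (25, 42.7), (30, 43.4), (35, 44.4), (40, 45.4), (45, 46.7), (50, 47.6), (55, 24.8)]
y 100.0 [(-10, 33.5), (-5, 35.6), (0, 36.6), (5, 38.1), (10, 38.6), (15, 40.1), (20, 41.3), (25, 42.5), (30, 43.5), (35, 44.4), (40, 45.5), (45, 46.7), (50, 47.7), (55, 24.8)]
tip tool z [-43.  -18.   -5.9]
```

View pics/w4.png

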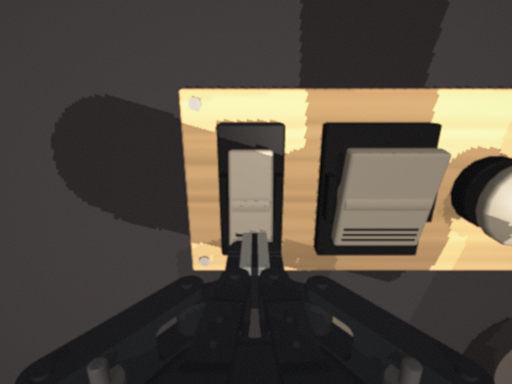

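The wide rocker stayed over. The finger is above the ribbed end of the narrow paddle (columns 229–273, finger centre 255), so I shift it −2 mm in y and press.

Emit:
servo_tool(rows=[[[0, -2, 1], [0, 0, 0], 0], [[0, -2, 3], [0, 0, 0], 0], [[0, -2, 5], [0, 0, 0], 0], [[0, -2, 7], [0, 0, 0], 0], [[0, -2, 9], [0, 0, 0], 0], [[0, -2, 11], [0, 0, 0], 0], [[0, -2, 12.5], [0, 0, 0], 0], [[0, -2, 13.5], [0, 0, 0], 0], [[0, -2, 14.2], [0, 0, 0], 0], [[0, -2, 14.2], [0, 0, 0], 0]])

```text
clock: 7.5
tool_pos: [636.2, -160.1, 26.1]
orientation: [[-0.963, -0.268, 0.001], [-0.268, 0.963, -0.0], [-0.001, -0.001, -1.0]]
contact_force: [0.3, 0.3, 6.3]
grip_width: -0.1
grip_force: 3.0
```

```bash
python3 prof.py -9 9
```

```text
7.5 [0.3 0.3 6.3] [ 636.2 -160.1   26.1]
y -9.0 [(-5, 24.0), (0, 23.1), (5, 57.3), (10, 83.9), (15, 40.0), (20, 40.7), (25, 42.3), (30, 42.7), (35, 44.0), (40, 45.1), (45, 46.5), (50, 47.2), (55, 42.5)]
y 9.0 [(5, 54.1), (10, 77.3), (15, 40.3), (20, 40.9), (25, 42.7), (30, 42.9), (35, 44.1), (40, 45.1), (45, 46.4), (50, 47.5), (55, 42.8)]
tip tool z [-44.2 -19.5 -12.2]
```

Emit:
servo_tool(rows=[[[0, 0, 0.7], [0, 0, 0], 0], [[0, 0, 1.4], [0, 0, 0], 0], [[0, 0, 1.4], [0, 0, 0], 0]])

```text
clock: 7.85
tool_pos: [636.3, -160.1, 26.0]
orientation: [[-0.963, -0.268, 0.002], [-0.268, 0.963, -0.001], [-0.001, -0.001, -1.0]]
contact_force: [-1.4, 1.4, 11.2]
grip_width: 0.2
grip_force: 5.3
```

```bash
python3 prof.py -9 9 79
```

```text
7.85 [-1.4  1.4 11.2] [ 636.3 -160.1   26. ]
y -9.0 [(-5, 23.3), (0, 23.1), (5, 55.1), (10, 82.2), (15, 39.9), (20, 40.6), (25, 42.2), (30, 43.1), (35, 44.3), (40, 45.3), (45, 46.3), (50, 47.5), (55, 42.5)]
y 9.0 [(5, 53.8), (10, 80.4), (15, 40.4), (20, 41.0), (25, 42.6), (30, 42.8), (35, 44.4), (40, 45.5), (45, 46.4), (50, 47.5), (55, 43.7)]
y 79.0 [(-5, 35.2), (0, 36.5), (5, 37.4), (10, 38.7), (15, 39.8), (20, 41.0), (25, 42.8), (30, 43.0), (35, 44.1), (40, 45.3), (45, 46.6), (50, 47.4), (55, 45.1)]
tip tool z [-43.9 -19.4 -12.3]
```

Both rockers are fully over. I lift well clear of the mushroom and travel to above the run button.

Emit:
servo_tool(rows=[[[0, 0, -30], [0, 0, 0], 0], [[0, 0, -65], [0, 0, 0], 0], [[3, 30, -70], [0, 0, 0], 0], [[7, 70, -70], [0, 0, 0], 0], [[11, 110, -70], [0, 0, 0], 0], [[15, 150, -70], [0, 0, 0], 0], [[19, 190, -70], [0, 0, 0], 0], [[23, 225, -70], [0, 0, 0], 0], [[24, 240, -70], [0, 0, 0], 0], [[24, 240, -70], [0, 0, 0], 0]])

```text
clock: 8.9
tool_pos: [547.0, 65.9, 93.3]
orientation: [[-0.963, -0.27, -0.002], [-0.27, 0.963, -0.001], [0.002, -0.0, -1.0]]
contact_force: [0.2, 0.1, 0.7]
grip_width: 0.0
grip_force: 0.0
```

Emit:
servo_tool(rows=[[[0, 0, 15], [0, 0, 0], 0], [[0, 0, 35], [0, 0, 0], 0], [[0, 0, 45], [0, 0, 0], 0], [[0, 0, 45], [0, 0, 0], 0]])

```text
clock: 9.3
tool_pos: [547.2, 63.3, 46.9]
orientation: [[-0.964, -0.266, -0.004], [-0.266, 0.964, -0.002], [0.005, -0.0, -1.0]]
contact_force: [0.1, 0.7, -0.7]
grip_width: -0.1
grip_force: 0.0
```

```bash
python3 - <<'E'
from bench import robot
from h import *
import cv2
np.set_printoptions(precision=1,suppress=True)
s=robot.get_state();i=robot.camera_info('wrist');T=wristT(i,s)
p,d=robot.capture('wrist');np.save('w5.npy',d);cv2.imwrite('pics/w5.png',p[:,:,::-1])
print(s['clock'],s['tool_pos'],s['contact_force'])
R=s['orientation']
v,u=np.mgrid[0:384,0:512];D=d;f=K(i)
c=np.stack([(u-i['cx'])/f*D,-(v-i['cy'])/f*D,-D,np.ones_like(D)],-1)
W=(c@T.T)[...,:3];L=(W-s['tool_pos'])@R
m=(abs(W[...,2]-36)<2)&(abs(L[...,0])<30)&(abs(L[...,1])<30)&(D>0)
q=L[m];print(len(q),np.percentile(q,[1,50,99],axis=0))
m=(abs(W[...,2]-24)<2)&(abs(L[...,0])<40)&(abs(L[...,1])<40)&(D>0)
q=L[m];print('housing',len(q),np.percentile(q,[1,50,99],axis=0))
E
```

```text
9.3 [547.2  63.3  46.9] [ 0.1  0.7 -0.7]
964 [[ -8.4 -12.5  10.1]
 [  2.8   2.6  11.5]
 [ 12.5  16.5  12.9]]
housing 1327 [[-15.6 -20.5  21.6]
 [  9.    2.1  23.5]
 [ 20.6  24.6  24.8]]
```

View pics/w5.png

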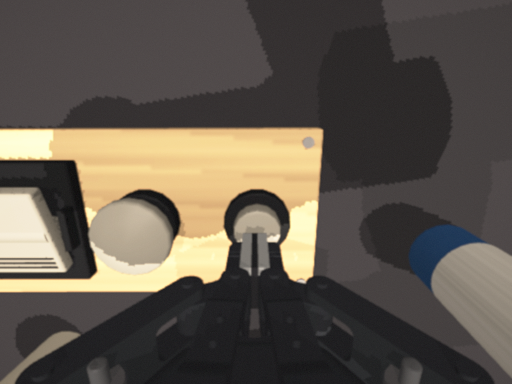

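Run is at (257,222), just under the fingertip. Its centre is offset (−3, +2) mm in tool x, y. Mushroom clearance is good. Pressing now.

Emit:
servo_tool(rows=[[[-1, 1, 5], [0, 0, 0], 0], [[-3, 2, 12], [0, 0, 0], 0], [[-3, 2, 18], [0, 0, 0], 0], [[-3, 2, 22], [0, 0, 0], 0], [[-3, 2, 24], [0, 0, 0], 0], [[-3, 2, 26], [0, 0, 0], 0], [[-3, 2, 28], [0, 0, 0], 0], [[-3, 2, 30], [0, 0, 0], 0], [[-3, 2, 31], [0, 0, 0], 0], [[-3, 2, 31], [0, 0, 0], 0]])

```text
clock: 10.35
tool_pos: [550.5, 67.5, 18.0]
orientation: [[-0.964, -0.268, -0.0], [-0.268, 0.964, -0.0], [0.0, -0.0, -1.0]]
contact_force: [-2.2, 0.3, 3.5]
grip_width: 0.2
grip_force: 1.9
```

Emit:
servo_tool(rows=[[[0, 0, 1], [0, 0, 0], 0], [[0, 0, 2], [0, 0, 0], 0], [[0, 0, 3], [0, 0, 0], 0], [[0, 0, 4], [0, 0, 0], 0], [[0, 0, 4], [0, 0, 0], 0]])

```text
clock: 10.85
tool_pos: [550.6, 67.5, 15.6]
orientation: [[-0.963, -0.268, 0.0], [-0.268, 0.963, -0.0], [0.0, -0.0, -1.0]]
contact_force: [-6.4, 0.0, 14.9]
grip_width: -0.1
grip_force: 7.8
```

Emit:
servo_tool(rows=[[[0, 0, 0], [0, 0, 0], 0], [[0, 0, 0], [0, 0, 0], 0], [[0, 0, 0], [0, 0, 0], 0]])

```text
clock: 11.15
tool_pos: [550.6, 67.5, 15.6]
orientation: [[-0.963, -0.268, 0.0], [-0.268, 0.963, -0.0], [-0.0, -0.0, -1.0]]
contact_force: [-6.1, -0.1, 15.0]
grip_width: 0.1
grip_force: 7.7
```

```bash
python3 - <<'E'
from bench import robot
from h import *
import cv2
np.set_printoptions(precision=1,suppress=True)
s=robot.get_state();i=robot.camera_info('wrist');T=wristT(i,s)
p,d=robot.capture('wrist');b,_=robot.capture('scene')
print(s['clock'],s['tool_pos'],s['contact_force'])
R=s['orientation'];v,u=np.mgrid[0:384,0:512];f=K(i)
c=np.stack([(u-i['cx'])/f*d,-(v-i['cy'])/f*d,-d,np.ones_like(d)],-1)
W=(c@T.T)[...,:3];L=(W-s['tool_pos'])@R
for lo,hi in ((11.5,15.5),(-15,15.5)):
  m=(np.hypot(L[...,0],L[...,1])<15)&(L[...,0]>11.3)&(W[...,2]<45)&(d>0)
print('button face z',np.percentile(W[...,2][m],[10,50,90]) if m.any() else None,m.sum())
m=(np.hypot(L[...,0],L[...,1]+80)<15)&(d>0);print('stop top z',np.median(W[...,2][m]))
b=cv2.resize(cv2.cvtColor(b,cv2.COLOR_RGB2BGR)[90:290,130:400],None,fx=2.9,fy=2.9)
cv2.imwrite('pics/c6.png',b)
E
```

```text
11.15 [550.6  67.5  15.6] [-6.1 -0.1 15. ]
button face z [26.7 27.6 38.2] 194
stop top z 50.77529486309115
```

View pics/c6.png

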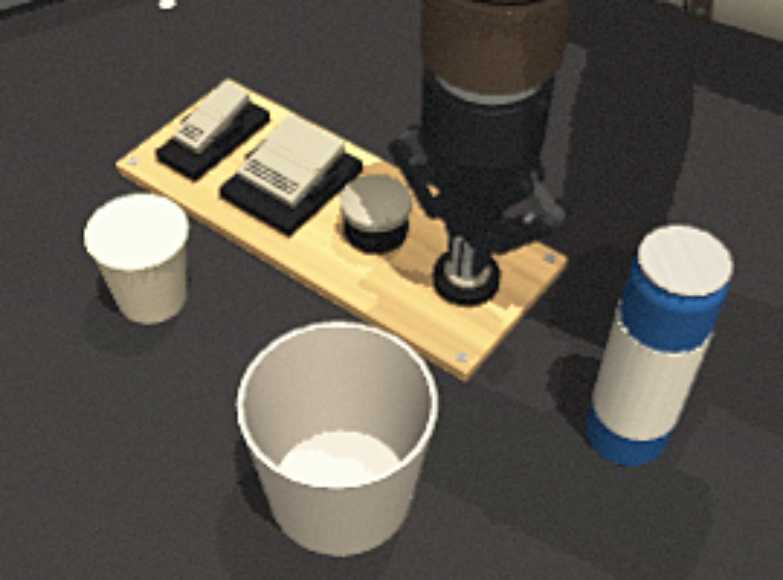

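Both rockers lie with their far ends down. The run face is at z ≈ 27.6 mm, where fully down is 28. The stop button is untouched, and the cup, tub and can are in place. Handing in while holding.

```bash
python3 -c "
from bench import robot
print(robot.hand_in())"
```

```text
the job is handed in; nothing more can be done
None
```

Job handed in at about 11 s: the mains rocker and then the table rocker are fully over, run is held fully down at about 15 N, and the stop button, cup, can and tub were left alone.

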